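# Unlatch the blue evidence case

### The job

Unlatch the blue evidence case: slide its orange keeper fully aside, then draw its white-tabbed bolt fully back out of the staple, and let go with both left open. Do not touch the grey case, which is built the same way, and do not knock over or shove the cup or the jar.

Things in the scene. Friction and masses are not known exactly. Their poses are not given: they have to be found in the camera images.
- blue_case: The blue evidence case, fixed steel box 200 x 200 mm, lid top 90 mm above its origin at the centre of its underside. Axes: z up; -x toward its front ledge, which bears a steel staple 10 mm along x, 30 mm wide, 21 mm high above the lid, centred at x -90, y -30 mm. Keeper and bolt ride on the lid; shut, their tabs are at x 8, y 20 mm (keeper) and x -40, y -30 mm (bolt).
- keeper_tab (a point): Upright orange tab of the blue case's keeper, the first catch: 26 mm along x, 14 mm along y, rising to 53 mm above the lid. This point is on its centre line, 17 mm below its top, and moves with it. Axes as the case. It slides along +y to open. A low orange bar under it (16 mm wide, top 12 mm above the lid) runs 62 mm to -y and 16 mm to +y of the tab's centre.
- bolt_tab (a point): Upright white tab of the blue case's steel bolt, the second latch: 14 mm along x, 26 mm along y, rising to 53 mm above the lid. This point is on its centre line, 17 mm below its top, and moves with it. Axes as the case. It slides along +x to open, away from the staple. Its rod, 10 mm thick, runs along x, top 15 mm above the lid.
- keeper (a joint): Slide of the orange keeper: 0 shut, 0.045 m fully open against its stop. Its bar lies behind the bolt's tail and stops the bolt until it is about 0.025 m open. About 3 N to slide; stays where it is left.
- bolt (a joint): Slide of the white-tabbed bolt: 0 shut through the staple, 0.045 m fully drawn back against its stop. About 4 N to slide once the keeper is aside; stays where it is left.
- grey_case: Bystander: the grey case, fixed, same size and same orange keeper and white-tabbed bolt as the blue one, its tabs' tops 143 mm above the table. Origin: centre of its underside. Not to be touched.
- cup_center (a point): Bystander: centre of a loose open white specimen cup, 66 mm across and 85 mm high, half-way up, standing to the robot's right of the cases.
- jar_center (a point): Bystander: centre of a loose clear jar with a white cap, 68 mm across and 75 mm high, half-way up, standing to the robot's left of the cases.

How it is judged:
By the outcome, as a careful person would: the job done as asked, in the order asked, and still so for the second after the job is handed in, with the robot touching nothing.
It also fails if it takes over 45 s, if anything falls off the work surface, if the arm or the gripper's body presses on something with over 40 N, if the wrist force passes 120 N, or if a joint passes its speed limit or range.

### The arm

A 6-joint arm with a two-finger parallel gripper is mounted at the origin on the work surface. World frame = base frame: x ahead of the robot, y to its left, z up, the work surface at z = 0. Lengths are in m, angles in rad, forces in N, time in s.
With the tool pointing down it reaches from about 0.35 to 0.85 m from the base axis. Payload 8.1 kg.
Tool frame: the origin (TCP) lies at the centre of the arm's flange, where the gripper is bolted on; the fingertips stand 186 mm ahead of it and the grasp point (between the pads) lies 167 mm ahead of it (robot.nose_length is the distance from the TCP to the fingertips, in m); z points along the fingers, x is the direction in which the jaws open and shut, and the axes are right-handed (so a half turn about z gives the same grasp; the last joint's range is limited). The gripper opens to 93 mm and grips with 3 to 60 N. Pads are 15 mm wide; open, the fingers measure 128 mm over their backs; the gripper's body (75 mm by 188 mm) begins 65 mm behind the grasp point.
Start: joints at [1.188, 0.13, 1.488, -0, 1.523, -0.085], TCP at [0.176, 0.574, 0.405] pointing down, gripper open.
Joint ranges: [-2.96, 2.96], [-0.89, 2.26], [0.02, 2.5], [-1.34, 4.48], [0, 2.73], [-2.66, 2.66]. Speed limits (rad/s): [2.39, 2.39, 2.79, 3.14, 3.14, 3.14].

### API

Orientations are given as a rotation vector (axis times angle).
In Python, from plant import robot gives the robot as it stands.
- The arm moves only by the tool arm_command, never from a script. Its argument "motion" is a list of rows, each an object with "slide": the shift along the tool's x, y, z each as a share of 0.4 m, from -1 to 1, a list of three; "turn": the turn, a rotation vector about the tool's x, y, z each as a share of 0.5 rad, from -1 to 1, a list of three. A call has exactly 5 rows; each row shifts and turns the commanded pose from where the row before left it, along the tool's axes as they then stand; what a row does not reach is not made up. A row lasts 1/12 s, in which the tool goes at most 41.7 mm and 7.16 degrees, less where a joint would pass 70% of its speed; a pose out of reach is approached as far as the arm can. A call with a number of a shift or a turn outside -1 to 1 is refused whole. A call with a gripper value outside its range is refused whole. "gripper" is the opening in per cent of the stroke, from 0 (shut) to 100 (fully open), set as the call begins (left out, the last holds). The fingers move at their own pace and stop on an object; "grip_force" is the grip in N (left out, the last holds). Time passes only in rows, so rows that do not move let the fingers close, or fill a call up. It gives the time, the measured TCP pose, the force and the opening at its end, in the units of the state.
- robot.read_state(): the state, without advancing time (a new reading comes with each control period).
- robot.read_camera(name): name is "side" or "top" or "wrist"; returns a dict with "pixels" (480x640x3 uint8, blue, green, red), "intrinsics" (3x3 intrinsics, pixels), "D" ([k1, k2, p1, p2, k3] as OpenCV has them; the pictures are not rectified), "T" (4x4, takes a point from camera to world coordinates). Camera axes: x right, y down, z forward; pixel columns grow to the right and rows downward; lengths in m; the calibration is good to about 2 mm. A picture is of the moment at which its call begins. There is no depth.
- robot.close_job(): hands the job in, once; it reports no verdict.
The state is a dict: "t": time; "q": joint angles; "dq": joint speeds; "joint_torque": joint torques, N m; "tool_pos": TCP position; "orientation": TCP orientation; "force": force on the tool from outside, world axes, zero at the start; "wrist_torque": the same for the moment, N m; "opening": finger opening in m.
Only numpy, scipy, OpenCV 4.12 (cv2) and the standard library are available. Lean on these libraries where they do the work, as an engineer would, in place of code of your own. Each camera call takes 0.05 s, during which the arm holds its last target.

## Working session

There is one attempt and no reset: what is moved stays moved. The work goes in short steps, Python scripts to look and compute and a tool call to move; the robot and the scene stay as the last step left them, time stands still between calls to the robot, and variables do not carry over. Pictures are saved under pics/ and viewed, and the job is handed in when it is done.

Besides the shell and the picture viewer there is one more tool, called as a command line: name --argument value ..., lists and objects as JSON in quotes. arm_command: Moves the arm, as the interface text tells. Shift numbers are shares of 0.4 m and turn numbers shares of 0.5 rad, none past 1 either way. Its arguments: {"type":"object","properties":{"motion":{"type":"array","items":{"type":"object","properties":{"slide":{"type":"array","items":{"type":"number"}},"turn":{"type":"array","items":{"type":"number"}}}}},"gripper":{"type":"number"},"grip_force":{"type":"number"}},"required":["motion"]}

```bash
ls; mkdir -p pics
python3 - <<'E'
from plant import robot
import cv2
s=robot.read_state(); print({k:s[k] for k in('t','tool_pos','orientation','opening')})
for n in("top","side"):
    c=robot.read_camera(n); cv2.imwrite(f"pics/{n}0.png",c["pixels"]); print(n,c["intrinsics"],c["D"],c["T"])
E
```

```text
pics
{'t': 0.0, 'tool_pos': array([0.17593957, 0.57338517, 0.40370661]), 'orientation': array([ 2.52567259e+00,  1.86671820e+00, -2.43296554e-03]), 'opening': 0.09275086367030852}
top [[523.24412775   0.         315.60439684]
 [  0.         523.24412775 229.50372211]
 [  0.           0.           1.        ]] [0.03645313 0.         0.         0.         0.        ] [[ 1.36817232e-02 -9.77048617e-01  2.12576601e-01  2.91282054e-01]
 [-9.99905775e-01 -1.36068122e-02  1.81542579e-03  6.55046263e-04]
 [ 1.11873062e-03 -2.12581409e-01 -9.77142719e-01  1.28354744e+00]
 [ 0.00000000e+00  0.00000000e+00  0.00000000e+00  1.00000000e+00]]
side [[617.72192777   0.         317.56827816]
 [  0.         617.72192777 247.23842261]
 [  0.           0.           1.        ]] [-0.02913583  0.          0.          0.          0.        ] [[ 0.96818273 -0.15412176  0.19715143  0.25178382]
 [-0.25010398 -0.62233333  0.74172045 -1.05897915]
 [ 0.00837864 -0.76742928 -0.64107885  1.03140405]
 [ 0.          0.          0.          1.        ]]
```

View pics/top0.png

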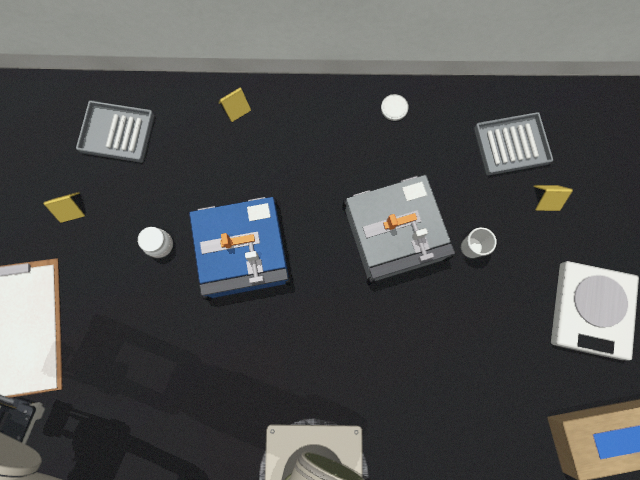

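View pics/side0.png

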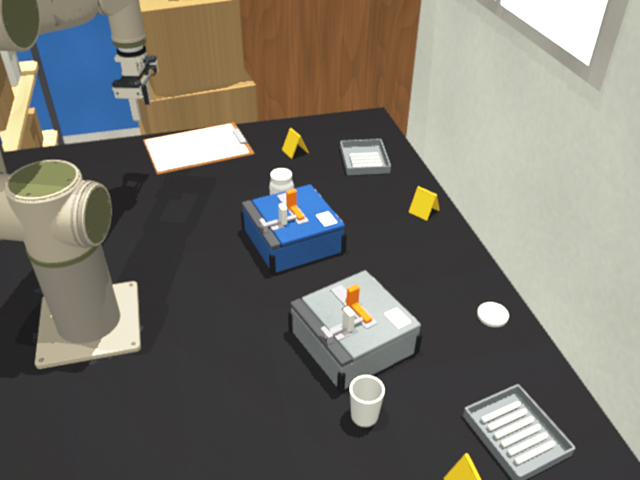

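The top view shows the blue case around px (240,247), the grey one at (400,228), the jar at (155,242) and the cup at (479,243). I'll enlarge the blue case and measure it.

```bash
cat > h.py <<'E'
import numpy as np,cv2
from plant import robot
def ray(c,px):
    p=cv2.undistortPoints(np.array([[px]],float),c["intrinsics"],np.array(c["D"]))[0,0]
    T=c["T"]; return T[:3,3],T[:3,:3]@np.array([p[0],p[1],1.])
def plane(c,px,z):
    o,d=ray(c,px); return o+d*(z-o[2])/d[2]
def proj(c,P):
    T=np.linalg.inv(c["T"]); r,_=cv2.Rodrigues(T[:3,:3])
    return cv2.projectPoints(np.array(P,float).reshape(-1,3),r,T[:3,3],c["intrinsics"],np.array(c["D"]))[0][:,0]
def tri(cs,pxs):
    A=np.zeros((3,3));b=np.zeros(3)
    for c,p in zip(cs,pxs):
        o,d=ray(c,p);d=d/np.linalg.norm(d);M=np.eye(3)-np.outer(d,d);A+=M;b+=M@o
    return np.linalg.solve(A,b)
E
python3 - <<'E'
from h import *
t=robot.read_camera("top");s=robot.read_camera("side")
a=cv2.resize(t["pixels"][185:305,180:300],None,fx=5,fy=5,interpolation=cv2.INTER_CUBIC);cv2.imwrite("pics/t1.png",a)
a=cv2.resize(s["pixels"][165:275,230:360],None,fx=5,fy=5,interpolation=cv2.INTER_CUBIC);cv2.imwrite("pics/s1.png",a)
hsv=cv2.cvtColor(t["pixels"],cv2.COLOR_BGR2HSV)
m=cv2.inRange(hsv,(100,120,60),(125,255,255));m[:, :185]=0;m[:,295:]=0
m=cv2.morphologyEx(m,cv2.MORPH_CLOSE,np.ones((9,9)))
cs,_=cv2.findContours(m,0,2);c=max(cs,key=cv2.contourArea)
ap=cv2.approxPolyDP(c,4,True)[:,0];print(ap.tolist(),cv2.minAreaRect(c))
for p in ap: print(plane(t,p,.09).round(4))
E
```

```text
[[272, 197], [189, 212], [200, 283], [247, 274], [247, 251], [258, 253], [264, 271], [286, 268]] ((236.24600219726562, 239.77752685546875), (73.05859375, 88.7391128540039), 79.87532806396484)
[0.6282 0.1071 0.09  ]
[0.5888 0.3004 0.09  ]
[0.4226 0.2645 0.09  ]
[0.4445 0.1585 0.09  ]
[0.4979 0.1608 0.09  ]
[0.4935 0.1352 0.09  ]
[0.4519 0.1199 0.09  ]
[0.4595 0.0696 0.09  ]
```

View pics/t1.png

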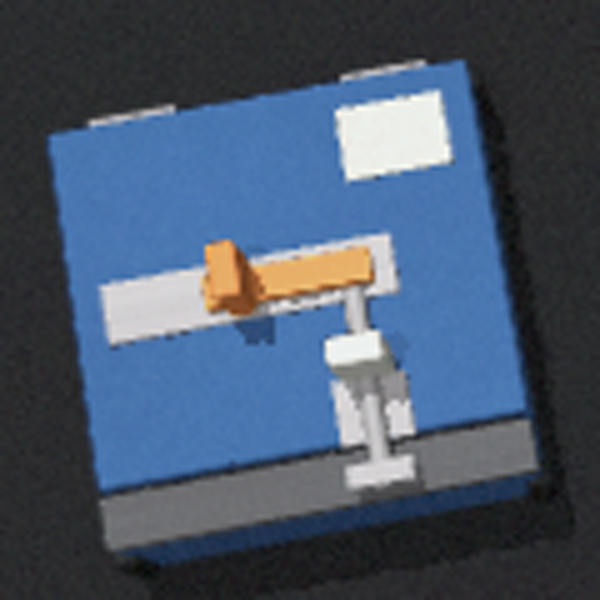

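View pics/s1.png

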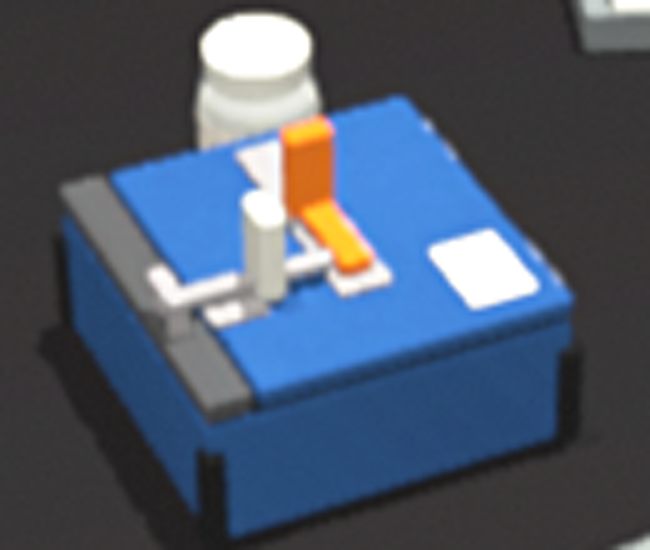

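Run:
```python
from h import *
t=robot.read_camera("top");s=robot.read_camera("side")
u=lambda x,y:(180+(x+.5)/5-.5,185+(y+.5)/5-.5)
v=lambda x,y:(230+(x+.5)/5-.5,165+(y+.5)/5-.5)
C=[plane(t,u(*p),.09)[:2] for p in[(48,135),(467,60),(537,470),(105,550)]]
BL,BR,FR,FL=C
print(np.round(C,4),[np.linalg.norm(C[i]-C[i-1]).round(4) for i in range(4)])
c=np.mean(C,0)
x=(BL+BR-FL-FR);y=(BL+FL-BR-FR);yx=np.arctan2(x[1],x[0]),np.arctan2(-y[0],y[1]);print("centre",c,"yaw",yx)
# tab tops in both views
K=tri([t,s],[u(222,270),v(307,128)]);B=tri([t,s],[u(355,351),v(264,203)])
print("K",K,plane(t,u(222,270),.143),"B",B,plane(t,u(355,351),.143))
sv=tri([t,s],[u(467,60),v(571,297)]);print("BR tri",sv)
yaw=np.mean(yx);R=np.array([[np.cos(yaw),-np.sin(yaw)],[np.sin(yaw),np.cos(yaw)]])
for n,p in(("K",(.008,.02)),("B",(-.04,-.03)),("staple",(-.09,-.03))): print(n,c+R@p)
kb=(K-B)[:2];print("yaw from tabs",np.arctan2(kb[1],kb[0])-np.arctan2(.05,.048),np.linalg.norm(kb))
Z=.09
for im,nm,f,o,cam in((t,'t',5,(180,185),t),(s,'s',5,(230,165),s)):
    a=cv2.imread(f"pics/{nm}1.png")
    pts=[]
    for cx,cy,hx,hy in((.008,.02,.013,.007),(-.04,-.03,.007,.013)):
        for i,j in((1,1),(1,-1),(-1,-1),(-1,1)): pts.append([*(c+R@(cx+i*hx,cy+j*hy)),.143])
    for i,j in((1,1),(1,-1),(-1,-1),(-1,1)): pts.append([*(c+R@(i*.1,j*.1)),.09])
    q=(proj(cam,pts)-o+.5)*5-.5
    for k in range(0,12,4): cv2.polylines(a,[np.round(q[k:k+4]).astype(int)],True,(0,255,0),1)
    cv2.imwrite(f"pics/{nm}2.png",a)
```

```text
[[0.5898 0.3   ]
 [0.6292 0.1047]
 [0.4351 0.0667]
 [0.3963 0.2615]] [np.float64(0.1973), np.float64(0.1992), np.float64(0.1977), np.float64(0.1987)]
centre [0.51260104 0.18323995] yaw (np.float64(0.19492000507537055), np.float64(0.19800181852169915))
K [0.5167119  0.20629269 0.14009084] [0.51591744 0.20577981 0.143     ] B [0.48115582 0.14542165 0.1422539 ] [0.4803119 0.1453663 0.143    ]
BR tri [0.62906164 0.10500091 0.08764957]
K [0.51654316 0.20441682]
B [0.47922648 0.14600906]
staple [0.43018831 0.13624909]
yaw from tabs 0.23633064468847476 0.07049480620962992
```

```bash
cd pics; python3 -c "
import cv2,numpy as np
a=cv2.imread('t2.png');b=cv2.imread('s2.png');b=cv2.resize(b,(600,508));a=cv2.resize(a,(508,508));c=np.hstack([a,b]);cv2.imwrite('c2.png',cv2.resize(c,(800,367)))"
```

```text
(no output)
```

View pics/c2.png

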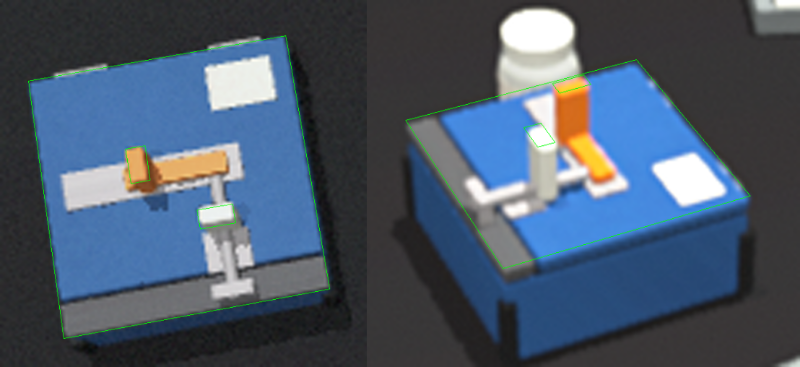

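The outlines fit both views: centre (0.5126, 0.1832), yaw 0.196, and the tab heights triangulate to within 3 mm. I'll turn the jaws onto the case's y axis first.

arm_command --motion '[{"slide": [0, 0, 0], "turn": [0, 0, -0.2]}, {"slide": [0, 0, 0], "turn": [0, 0, -0.2]}, {"slide": [0, 0, 0], "turn": [0, 0, -0.2]}, {"slide": [0, 0, 0], "turn": [0, 0, -0.2]}, {"slide": [0, 0, 0], "turn": [0, 0, -0.19]}]' --gripper 55 --grip_force 15

```text
t: 0.72
tool_pos: [0.176, 0.5736, 0.4046]
orientation: [1.986, 2.434, -0.0]
force: [1.2, -1.0, 0.1]
opening: 0.0645
```

```bash
cat >> h.py <<'E'
from scipy.spatial.transform import Rotation as Ro
def go(P,ang=None):
    s=robot.read_state();R=Ro.from_rotvec(s["orientation"])
    print("t",s["t"],"pos",s["tool_pos"].round(4),"X ang",np.arctan2(R.as_matrix()[1,0],R.as_matrix()[0,0]).round(4),"z",R.as_matrix()[:,2].round(3),"open",round(s["opening"],4),"F",np.round(s["force"],1))
    print("slide shares",(R.inv().apply(np.array(P)-s["tool_pos"])/.4).round(4))
    if ang is not None:
        T=Ro.from_matrix(np.array([[np.cos(ang),np.sin(ang),0],[np.sin(ang),-np.cos(ang),0],[0,0,-1]]))
        print("turn shares",((R.inv()*T).as_rotvec()/.5).round(4))
c0=np.array([.5126,.1832]);yaw=.196
Rc=np.array([[np.cos(yaw),-np.sin(yaw)],[np.sin(yaw),np.cos(yaw)]])
def case(x,y,z): return [*(c0+Rc@(x,y)),z]
E
python3 -c "
from h import *
go(case(.008,.02,.40),np.pi/2+yaw)"
```

```text
t 0.7167 pos [0.176  0.5736 0.4046] X ang 1.7731 z [-0. -0. -1.] open 0.0645 F [ 1.2 -1.   0.1]
slide shares [-1.0752  0.6486  0.0117]
turn shares [-0.0002  0.0003  0.0126]
```

arm_command --motion '[{"slide": [-0.072, 0.043, 0], "turn": [0, 0, 0]}, {"slide": [-0.072, 0.043, 0], "turn": [0, 0, 0]}, {"slide": [-0.072, 0.043, 0], "turn": [0, 0, 0]}, {"slide": [-0.072, 0.043, 0], "turn": [0, 0, 0]}, {"slide": [-0.072, 0.043, 0], "turn": [0, 0, 0]}]'

```text
t: 1.13
tool_pos: [0.2892, 0.448, 0.4047]
orientation: [1.991, 2.43, 0.0]
force: [0.5, -0.3, -0.4]
opening: 0.0513
```

arm_command --motion '[{"slide": [-0.072, 0.043, 0], "turn": [0, 0, 0]}, {"slide": [-0.072, 0.043, 0], "turn": [0, 0, 0]}, {"slide": [-0.072, 0.043, 0], "turn": [0, 0, 0]}, {"slide": [-0.072, 0.043, 0], "turn": [0, 0, 0]}, {"slide": [-0.072, 0.043, 0], "turn": [0, 0, 0]}]'

```text
t: 1.55
tool_pos: [0.4019, 0.3235, 0.4049]
orientation: [1.992, 2.429, 0.001]
force: [1.2, 0.1, -0.7]
opening: 0.0509
```

arm_command --motion '[{"slide": [-0.072, 0.043, 0], "turn": [0, 0, 0]}, {"slide": [-0.072, 0.043, 0], "turn": [0, 0, 0]}, {"slide": [-0.072, 0.043, 0], "turn": [0, 0, 0]}, {"slide": [-0.071, 0.043, 0], "turn": [0, 0, 0]}, {"slide": [0, 0, 0], "turn": [0, 0, 0]}]'

```text
t: 1.97
tool_pos: [0.4939, 0.2218, 0.4046]
orientation: [1.996, 2.423, -0.001]
force: [0.0, 0.4, 0.2]
opening: 0.0513
```

```bash
python3 -c "
from h import *
go(case(.008,.02,.298),np.pi/2+yaw)
c=robot.read_camera('wrist');cv2.imwrite('pics/w1.png',c['pixels'])
for p in ((.008,.02),(-.04,-.03)): print(proj(c,[case(*p,.143)]))"
```

```text
t 1.9667 pos [0.4939 0.2218 0.4046] X ang 1.7638 z [ 0.001 -0.002 -1.   ] open 0.0513 F [0.  0.4 0.2]
slide shares [-0.0531  0.0469  0.2668]
turn shares [ 0.002   0.0042 -0.0061]
[[280.04748982 278.49753432]]
[[201.05580833 209.53590812]]
```

View pics/w1.png

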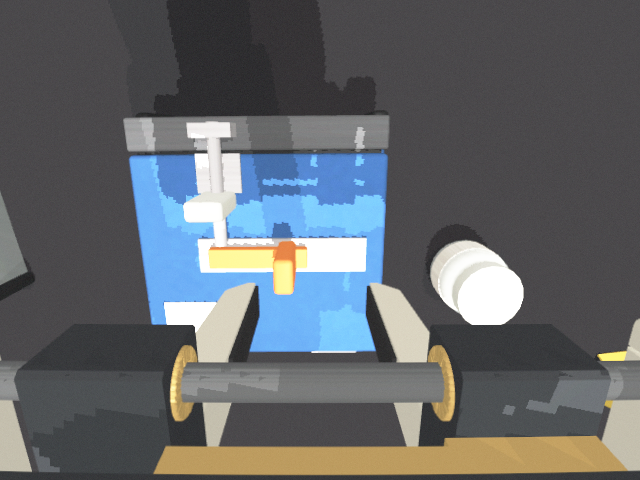

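The wrist view has the keeper's top at about (284,279) and the bolt's at about (206,210), where I predicted (280,278) and (201,210). That is a 2–3 mm difference, within calibration. Next I align and descend.

arm_command --motion '[{"slide": [-0.025, 0.024, 0], "turn": [0, 0, 0]}, {"slide": [-0.026, 0.023, 0.03], "turn": [0, 0, 0]}, {"slide": [0, 0, 0.05], "turn": [0, 0, 0]}, {"slide": [0, 0, 0.04], "turn": [0, 0, 0]}, {"slide": [0, 0, 0], "turn": [0, 0, 0]}]'

```text
t: 2.43
tool_pos: [0.5125, 0.2092, 0.3518]
orientation: [-1.989, -2.427, 0.009]
force: [-0.9, -0.4, -0.5]
opening: 0.0507
```

```bash
python3 -c "
from h import *
go(case(.008,.021,.298),np.pi/2+yaw)
c=robot.read_camera('wrist');cv2.imwrite('pics/w2.png',c['pixels'])
for p in ((.008,.02),(-.04,-.03)): print(proj(c,[case(*p,.143)]))"
```

```text
t 2.4333 pos [0.5125 0.2092 0.3518] X ang 1.7687 z [-0.006 -0.002 -1.   ] open 0.0507 F [-0.9 -0.4 -0.5]
slide shares [-0.0112  0.0084  0.1343]
turn shares [-0.0133  0.0014  0.0038]
[[300.41917385 290.38558281]]
[[200.66366592 201.80314343]]
```

View pics/w2.png

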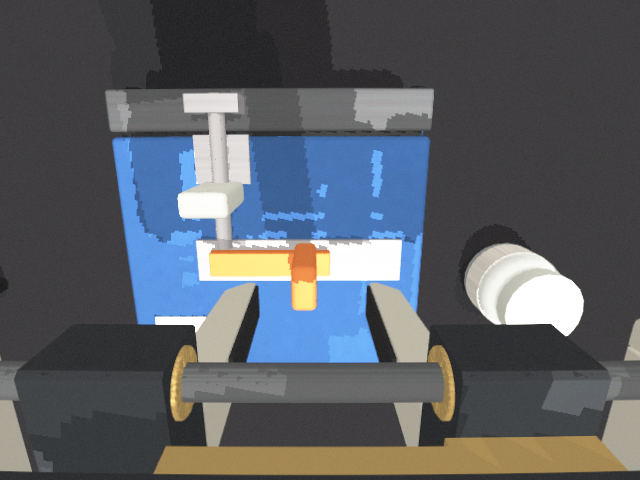

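Keeper top at (304,291), between the jaws (centre 312). Descending the rest of the way.

arm_command --motion '[{"slide": [0, 0, 0.04], "turn": [0, 0, 0]}, {"slide": [0, 0, 0.04], "turn": [0, 0, 0]}, {"slide": [0, 0, 0.03], "turn": [0, 0, 0]}, {"slide": [0, 0, 0], "turn": [0, 0, 0]}, {"slide": [0, 0, 0], "turn": [0, 0, 0]}]'

```text
t: 2.9
tool_pos: [0.5134, 0.2096, 0.3126]
orientation: [-1.991, -2.429, 0.001]
force: [0.1, 0.3, 0.8]
opening: 0.0508
```

```bash
python3 -c "
from h import *
go(case(.008,.021,.298),np.pi/2+yaw)
c=robot.read_camera('wrist');cv2.imwrite('pics/w3.png',c['pixels'])"
```

```text
t 2.9 pos [0.5134 0.2096 0.3126] X ang 1.7684 z [-0.001 -0.    -1.   ] open 0.0508 F [0.1 0.3 0.8]
slide shares [-0.0119  0.0053  0.0366]
turn shares [-0.0021  0.0002  0.0033]
```

View pics/w3.png

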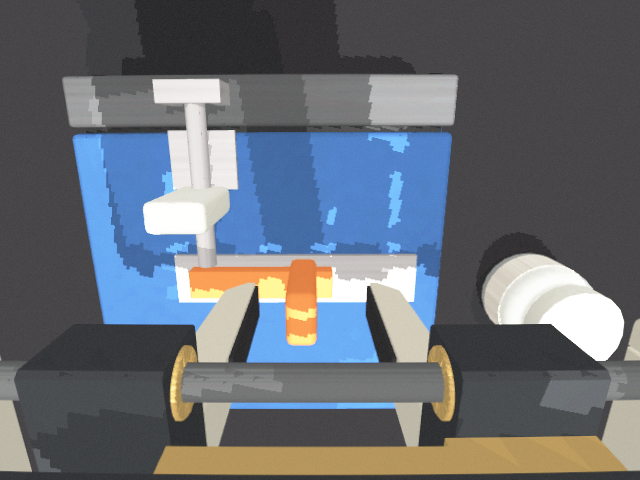

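The tab lies between the fingers, slightly left of centre. Centre it, go down, and close.

arm_command --motion '[{"slide": [-0.01, 0.005, 0.01], "turn": [0, 0, 0]}, {"slide": [0, 0, 0.015], "turn": [0, 0, 0]}, {"slide": [0, 0, 0.01], "turn": [0, 0, 0]}, {"slide": [0, 0, 0], "turn": [0, 0, 0]}, {"slide": [0, 0, 0], "turn": [0, 0, 0]}]'

```text
t: 3.37
tool_pos: [0.5161, 0.2058, 0.2983]
orientation: [-1.992, -2.429, 0.001]
force: [0.1, 0.6, 0.4]
opening: 0.0512
```

arm_command --motion '[{"slide": [0, 0, 0], "turn": [0, 0, 0]}, {"slide": [0, 0, 0], "turn": [0, 0, 0]}, {"slide": [0, 0, 0], "turn": [0, 0, 0]}, {"slide": [0, 0, 0], "turn": [0, 0, 0]}, {"slide": [0, 0, 0], "turn": [0, 0, 0]}]' --gripper 0 --grip_force 15

```text
t: 3.78
tool_pos: [0.5163, 0.206, 0.2989]
orientation: [1.992, 2.429, 0.0]
force: [0.7, 0.2, 0.8]
opening: 0.0222
```

arm_command --motion '[{"slide": [0, 0, 0], "turn": [0, 0, 0]}, {"slide": [0, 0, 0], "turn": [0, 0, 0]}, {"slide": [0, 0, 0], "turn": [0, 0, 0]}, {"slide": [0, 0, 0], "turn": [0, 0, 0]}, {"slide": [0, 0, 0], "turn": [0, 0, 0]}]'

```text
t: 4.2
tool_pos: [0.5163, 0.2058, 0.2988]
orientation: [1.992, 2.429, -0.0]
force: [-0.9, -1.7, 0.3]
opening: 0.0138
```

```bash
python3 -c "
from h import *
go(case(.008,.066,.298),np.pi/2+yaw)
c=robot.read_camera('wrist');cv2.imwrite('pics/w4.png',c['pixels'])"
```

```text
t 4.2 pos [0.5163 0.2058 0.2988] X ang 1.768 z [ 0. -0. -1.] open 0.0138 F [-0.9 -1.7  0.3]
slide shares [0.1113 0.     0.002 ]
turn shares [0.0001 0.0004 0.0024]
```

View pics/w4.png

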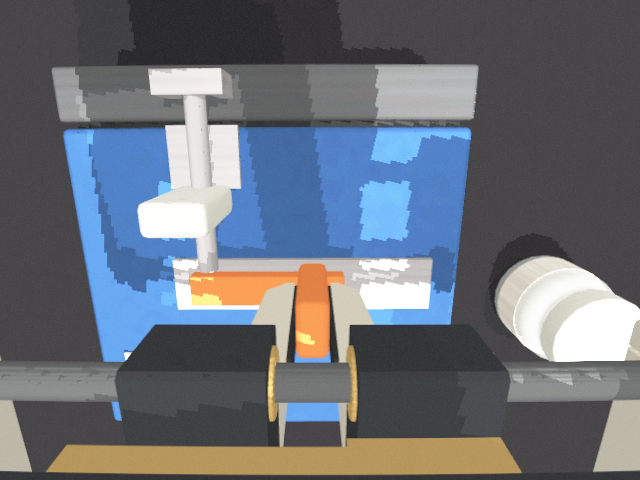

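Gripped: the opening of 13.8 mm matches the 14 mm tab. Now slide it along +y.

arm_command --motion '[{"slide": [0.02, 0, 0], "turn": [0, 0, 0]}, {"slide": [0.02, 0, 0], "turn": [0, 0, 0]}, {"slide": [0.02, 0, 0], "turn": [0, 0, 0]}, {"slide": [0.02, 0, 0], "turn": [0, 0, 0]}, {"slide": [0.02, 0, 0], "turn": [0, 0, 0]}]'

```text
t: 4.67
tool_pos: [0.5082, 0.2461, 0.2988]
orientation: [1.992, 2.43, -0.0]
force: [0.3, -4.2, 2.5]
opening: 0.0139
```

arm_command --motion '[{"slide": [0.005, 0, 0], "turn": [0, 0, 0]}, {"slide": [0.005, 0, 0], "turn": [0, 0, 0]}, {"slide": [0, 0, 0], "turn": [0, 0, 0]}, {"slide": [0, 0, 0], "turn": [0, 0, 0]}, {"slide": [0, 0, 0], "turn": [0, 0, 0]}]'

```text
t: 5.08
tool_pos: [0.5078, 0.2485, 0.2988]
orientation: [1.991, 2.428, -0.003]
force: [0.1, -10.9, 4.4]
opening: 0.014
```

```bash
python3 -c "
from h import *
go(case(.008,.066,.298),np.pi/2+yaw)"
```

```text
t 5.0833 pos [0.5078 0.2485 0.2988] X ang 1.768 z [ 0.    -0.002 -1.   ] open 0.014 F [  0.1 -10.9   4.4]
slide shares [0.0025 0.     0.002 ]
turn shares [-0.0007  0.0049  0.0023]
```

arm_command --motion '[{"slide": [0.004, 0, 0], "turn": [0, 0, 0]}, {"slide": [0, 0, 0], "turn": [0, 0, 0]}, {"slide": [0, 0, 0], "turn": [0, 0, 0]}, {"slide": [0, 0, 0], "turn": [0, 0, 0]}, {"slide": [0, 0, 0], "turn": [0, 0, 0]}]'

```text
t: 5.5
tool_pos: [0.5077, 0.249, 0.2987]
orientation: [1.991, 2.426, -0.005]
force: [1.3, -16.9, 4.9]
opening: 0.0138
```

```bash
python3 -c "
from h import *
go(case(.008,.066,.298),np.pi/2+yaw)
c=robot.read_camera('wrist');cv2.imwrite('pics/w5.png',c['pixels'])"
```

```text
t 5.5 pos [0.5077 0.249  0.2987] X ang 1.7672 z [ 0.    -0.005 -1.   ] open 0.0138 F [  1.3 -16.9   4.9]
slide shares [ 0.0012 -0.0001  0.0018]
turn shares [-0.0013  0.0091  0.0009]
```

View pics/w5.png

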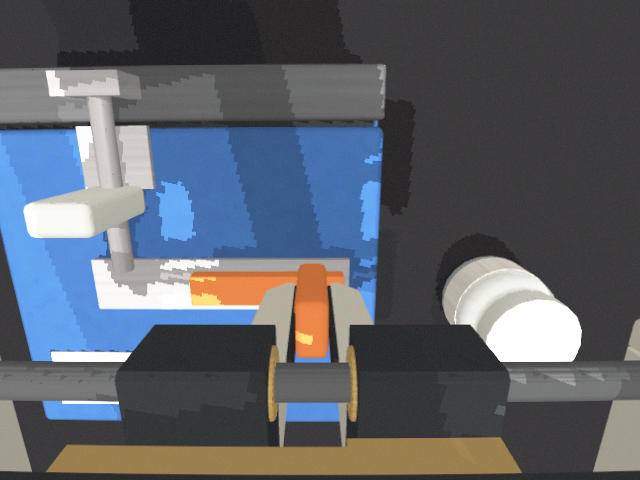

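The keeper is hard against its stop: about 45 mm of travel counting the slight tilt, with force up at 17 N and no further motion. Release and lift.

arm_command --motion '[{"slide": [-0.004, 0, 0], "turn": [0, 0, 0]}, {"slide": [0, 0, 0], "turn": [0, 0, 0]}, {"slide": [0, 0, 0], "turn": [0, 0, 0]}, {"slide": [0, 0, 0], "turn": [0, 0, 0]}, {"slide": [0, 0, 0], "turn": [0, 0, 0]}]' --gripper 45

```text
t: 5.97
tool_pos: [0.5074, 0.2496, 0.2986]
orientation: [-1.991, -2.43, -0.0]
force: [-0.2, 0.1, 0.9]
opening: 0.0402
```

arm_command --motion '[{"slide": [0, 0, -0.04], "turn": [0, 0, 0]}, {"slide": [0, 0, -0.06], "turn": [0, 0, 0]}, {"slide": [0, 0, -0.06], "turn": [0, 0, 0]}, {"slide": [0, 0, -0.04], "turn": [0, 0, 0]}, {"slide": [0, 0, 0], "turn": [0, 0, 0]}]'

```text
t: 6.38
tool_pos: [0.5085, 0.2498, 0.3834]
orientation: [1.989, 2.427, 0.01]
force: [0.7, 0.8, 0.6]
opening: 0.0417
```

```bash
python3 -c "
from h import *
go(case(-.04,-.03,.39),yaw)
print(robot.read_state()['q'])
c=robot.read_camera('wrist');cv2.imwrite('pics/w6.png',c['pixels'])"
```

```text
t 6.3833 pos [0.5085 0.2498 0.3834] X ang 1.7684 z [ 0.006  0.003 -1.   ] open 0.0417 F [0.7 0.8 0.6]
slide shares [-0.2401 -0.1228 -0.0176]
turn shares [ 0.0086 -0.0131  3.1448]
[ 3.66054801e-01  4.73993711e-02  1.61506535e+00  2.66930248e-04
  1.47208485e+00 -1.40238696e+00]
```

View pics/w6.png

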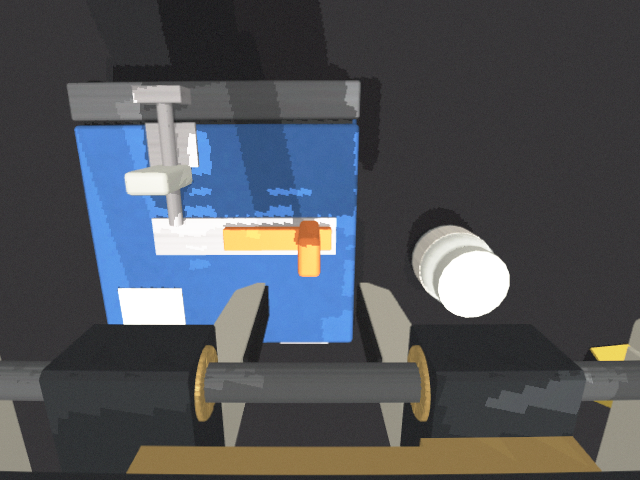

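The keeper stayed open, its tab at (309,250) near the right end of its plate. Now a quarter turn for the bolt.

arm_command --motion '[{"slide": [0, 0, 0], "turn": [0, 0, 0.2]}, {"slide": [0, 0, 0], "turn": [0, 0, 0.21]}, {"slide": [0, 0, 0], "turn": [0, 0, 0.21]}, {"slide": [0, 0, 0], "turn": [0, 0, 0.21]}, {"slide": [0, 0, 0], "turn": [0, 0, 0.21]}]'

```text
t: 6.85
tool_pos: [0.5072, 0.2491, 0.3766]
orientation: [-2.553, -1.829, 0.004]
force: [0.7, 0.2, -0.1]
opening: 0.0417
```

arm_command --motion '[{"slide": [0, 0, 0], "turn": [0, 0, 0.21]}, {"slide": [0, 0, 0], "turn": [0, 0, 0.21]}, {"slide": [0, 0, 0], "turn": [0, 0, 0.21]}, {"slide": [0, 0, 0], "turn": [0, 0, 0.21]}, {"slide": [0, 0, 0], "turn": [0, 0, 0.21]}]'

```text
t: 7.27
tool_pos: [0.5072, 0.2492, 0.3766]
orientation: [-2.941, -1.104, 0.004]
force: [0.1, 0.5, -0.8]
opening: 0.0417
```

arm_command --motion '[{"slide": [0, 0, 0], "turn": [0, 0, 0.21]}, {"slide": [0, 0, 0], "turn": [0, 0, 0.21]}, {"slide": [0, 0, 0], "turn": [0, 0, 0.21]}, {"slide": [0, 0, 0], "turn": [0, 0, 0.21]}, {"slide": [0, 0, 0], "turn": [0, 0, 0.21]}]'

```text
t: 7.68
tool_pos: [0.5072, 0.2491, 0.3766]
orientation: [3.126, 0.303, -0.004]
force: [-0.4, -0.8, 0.0]
opening: 0.0417
```

```bash
python3 -c "
from h import *
go(case(-.04,-.03,.38),yaw)"
```

```text
t 7.6833 pos [0.5072 0.2491 0.3766] X ang 0.1931 z [-0.003 -0.001 -1.   ] open 0.0417 F [-0.4 -0.8  0. ]
slide shares [-0.1181  0.2397 -0.0081]
turn shares [ 0.0006  0.0053 -0.0059]
```

arm_command --motion '[{"slide": [-0.03, 0.06, 0], "turn": [0, 0, 0]}, {"slide": [-0.03, 0.06, 0], "turn": [0, 0, 0]}, {"slide": [-0.03, 0.06, 0], "turn": [0, 0, 0]}, {"slide": [-0.028, 0.06, 0], "turn": [0, 0, 0]}, {"slide": [0, 0, 0], "turn": [0, 0, 0]}]'

```text
t: 8.1
tool_pos: [0.4792, 0.1427, 0.3767]
orientation: [3.125, 0.307, -0.005]
force: [-0.3, 0.1, -0.4]
opening: 0.0421
```

```bash
python3 -c "
from h import *
go(case(-.04,-.03,.298),yaw)
c=robot.read_camera('wrist');cv2.imwrite('pics/w7.png',c['pixels'])
print(proj(c,[case(-.04,-.03,.143)]))"
```

```text
t 8.1 pos [0.4792 0.1427 0.3767] X ang 0.1961 z [-0.003 -0.002 -1.   ] open 0.0421 F [-0.3  0.1 -0.4]
slide shares [ 0.0024 -0.0083  0.1968]
turn shares [0.0028 0.0066 0.0003]
[[315.01960765 262.31907459]]
```

View pics/w7.png

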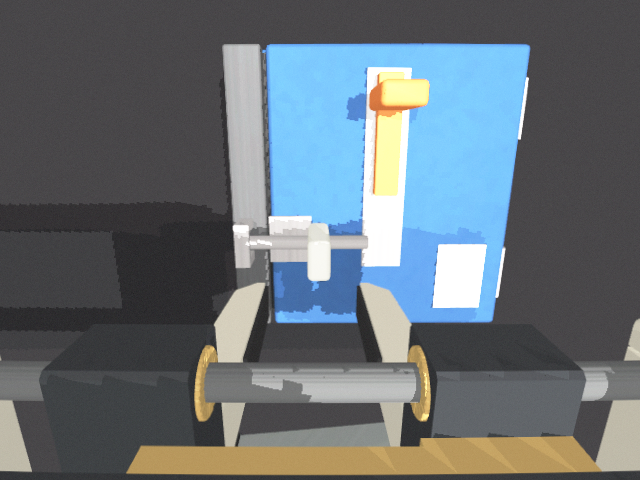

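Bolt tab at (319,264), jaw centre about 312. Small corrections, then down.

arm_command --motion '[{"slide": [0.006, -0.008, 0.02], "turn": [0, 0, 0]}, {"slide": [0, 0, 0.05], "turn": [0, 0, 0]}, {"slide": [0, 0, 0.05], "turn": [0, 0, 0]}, {"slide": [0, 0, 0.04], "turn": [0, 0, 0]}, {"slide": [0, 0, 0], "turn": [0, 0, 0]}]'

```text
t: 8.57
tool_pos: [0.4804, 0.1502, 0.3095]
orientation: [3.126, 0.312, -0.012]
force: [-0.1, -0.9, -0.6]
opening: 0.0417
```

```bash
python3 -c "
from h import *
go(case(-.04,-.03,.298),yaw)
c=robot.read_camera('wrist');cv2.imwrite('pics/w8.png',c['pixels'])"
```

```text
t 8.5667 pos [0.4804 0.1502 0.3095] X ang 0.1992 z [-0.007 -0.001 -1.   ] open 0.0417 F [-0.1 -0.9 -0.6]
slide shares [-0.0047  0.0098  0.0287]
turn shares [-0.0008  0.015   0.0065]
```

View pics/w8.png

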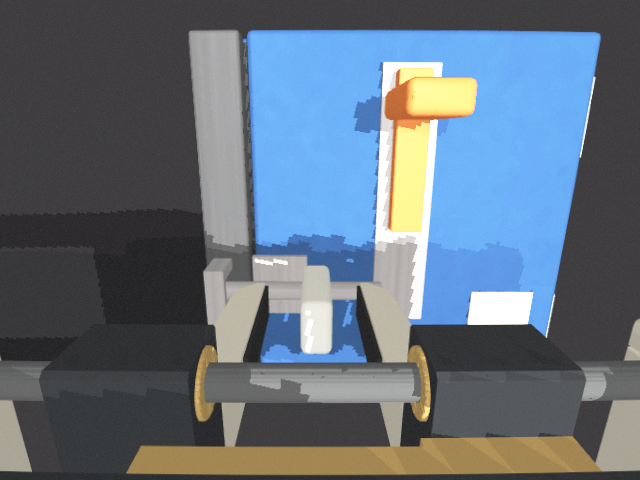

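The tab lies between the jaws at x≈315. Finish the descent and close.

arm_command --motion '[{"slide": [0, 0.009, 0.01], "turn": [0, 0, 0]}, {"slide": [0, 0, 0.01], "turn": [0, 0, 0]}, {"slide": [0, 0, 0.007], "turn": [0, 0, 0]}, {"slide": [0, 0, 0], "turn": [0, 0, 0]}, {"slide": [0, 0, 0], "turn": [0, 0, 0]}]'

```text
t: 9.03
tool_pos: [0.4828, 0.1458, 0.3043]
orientation: [-3.126, -0.31, -0.001]
force: [-0.8, 0.5, -0.8]
opening: 0.0421
```

arm_command --motion '[{"slide": [0, 0, 0], "turn": [0, 0, 0]}, {"slide": [0, 0, 0], "turn": [0, 0, 0]}, {"slide": [0, 0, 0], "turn": [0, 0, 0]}, {"slide": [0, 0, 0], "turn": [0, 0, 0]}, {"slide": [0, 0, 0], "turn": [0, 0, 0]}]' --gripper 0 --grip_force 15

```text
t: 9.45
tool_pos: [0.4826, 0.1457, 0.304]
orientation: [3.126, 0.311, -0.0]
force: [-0.2, 0.0, 2.4]
opening: 0.014
```

arm_command --motion '[{"slide": [0, 0, 0], "turn": [0, 0, 0]}, {"slide": [0, 0, 0], "turn": [0, 0, 0]}, {"slide": [0, 0, 0], "turn": [0, 0, 0]}, {"slide": [0, 0, 0], "turn": [0, 0, 0]}, {"slide": [0, 0, 0], "turn": [0, 0, 0]}]'

```text
t: 9.87
tool_pos: [0.4826, 0.1457, 0.304]
orientation: [3.126, 0.31, -0.0]
force: [-3.5, -0.4, 3.5]
opening: 0.0138
```

```bash
python3 -c "
from h import *
go(case(.005,-.03,.298),yaw)
c=robot.read_camera('wrist');cv2.imwrite('pics/w9.png',c['pixels'])"
```

```text
t 9.8667 pos [0.4826 0.1457 0.304 ] X ang 0.198 z [-0. -0. -1.] open 0.0138 F [-3.5 -0.4  3.5]
slide shares [ 0.1043 -0.0021  0.0151]
turn shares [0.0001 0.0005 0.004 ]
```

View pics/w9.png

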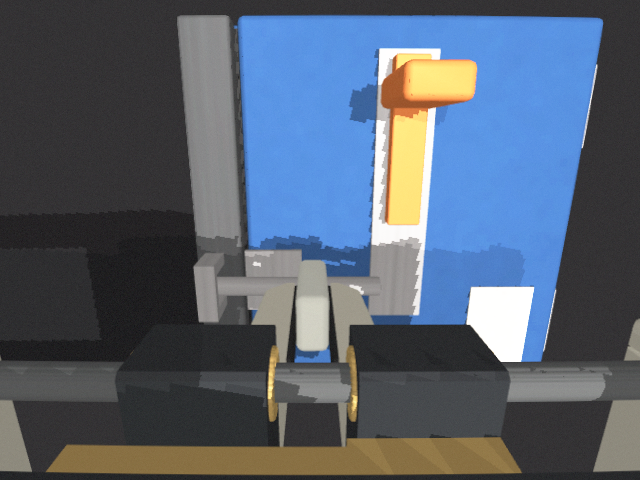

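Gripped at 13.8 mm. Draw the bolt back.

arm_command --motion '[{"slide": [0.02, 0, 0], "turn": [0, 0, 0]}, {"slide": [0.02, 0, 0], "turn": [0, 0, 0]}, {"slide": [0.02, 0, 0], "turn": [0, 0, 0]}, {"slide": [0.02, 0, 0], "turn": [0, 0, 0]}, {"slide": [0.02, 0, 0], "turn": [0, 0, 0]}]'

```text
t: 10.33
tool_pos: [0.5225, 0.1538, 0.304]
orientation: [-3.126, -0.311, 0.0]
force: [-5.1, -0.9, 6.3]
opening: 0.0137
```

arm_command --motion '[{"slide": [0.005, 0, 0], "turn": [0, 0, 0]}, {"slide": [0.005, 0, 0], "turn": [0, 0, 0]}, {"slide": [0.002, 0, 0], "turn": [0, 0, 0]}, {"slide": [0, 0, 0], "turn": [0, 0, 0]}, {"slide": [0, 0, 0], "turn": [0, 0, 0]}]'

```text
t: 10.75
tool_pos: [0.5253, 0.1544, 0.3039]
orientation: [3.125, 0.311, -0.01]
force: [-19.0, -3.6, 17.1]
opening: 0.0141
```

```bash
python3 -c "
from h import *
go(case(.005,-.03,.298),yaw)
s=robot.read_state();print(Rc.T@(s['tool_pos'][:2]-[.4826,.1457]))
c=robot.read_camera('wrist');cv2.imwrite('pics/w10.png',c['pixels'])"
```

```text
t 10.75 pos [0.5253 0.1544 0.3039] X ang 0.1982 z [-0.006 -0.001 -1.   ] open 0.0141 F [-19.   -3.6  17.1]
slide shares [-0.0044 -0.0019  0.0149]
turn shares [0.0004 0.0128 0.0044]
[0.04353271 0.00018292]
```

View pics/w10.png

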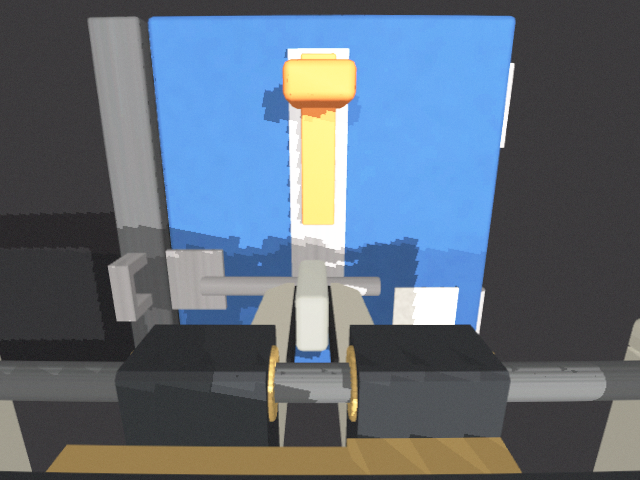

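The bolt is clear of the staple (rod end at about (205,286)) and pressing on its stop. One small further nudge to confirm, then ease off and release.

arm_command --motion '[{"slide": [0.003, 0, 0], "turn": [0, 0, 0]}, {"slide": [0, 0, 0], "turn": [0, 0, 0]}, {"slide": [0, 0, 0], "turn": [0, 0, 0]}, {"slide": [0, 0, 0], "turn": [0, 0, 0]}, {"slide": [0, 0, 0], "turn": [0, 0, 0]}]'

```text
t: 11.22
tool_pos: [0.5257, 0.1545, 0.3039]
orientation: [3.125, 0.311, -0.014]
force: [-24.7, -5.4, 21.8]
opening: 0.0141
```

arm_command --motion '[{"slide": [-0.004, 0, 0], "turn": [0, 0, 0]}, {"slide": [0, 0, 0], "turn": [0, 0, 0]}, {"slide": [0, 0, 0], "turn": [0, 0, 0]}, {"slide": [0, 0, 0], "turn": [0, 0, 0]}, {"slide": [0, 0, 0], "turn": [0, 0, 0]}]' --gripper 45

```text
t: 11.63
tool_pos: [0.5265, 0.1545, 0.3038]
orientation: [-3.126, -0.31, -0.001]
force: [-0.2, 0.4, -0.2]
opening: 0.0402
```

arm_command --motion '[{"slide": [0, 0, -0.04], "turn": [0, 0, 0]}, {"slide": [0, 0, -0.06], "turn": [0, 0, 0]}, {"slide": [0, 0, -0.06], "turn": [0, 0, 0]}, {"slide": [0, 0, -0.06], "turn": [0, 0, 0]}, {"slide": [0, 0, 0], "turn": [0, 0, 0]}]'

```text
t: 12.05
tool_pos: [0.5276, 0.1548, 0.3979]
orientation: [-3.125, -0.31, -0.014]
force: [0.8, 0.8, 0.9]
opening: 0.042
```

arm_command --motion '[{"slide": [-0.08, 0, 0], "turn": [0, 0, 0]}, {"slide": [-0.06, 0, 0], "turn": [0, 0, 0]}, {"slide": [0, 0, 0], "turn": [0, 0, 0]}, {"slide": [0, 0, 0], "turn": [0, 0, 0]}, {"slide": [0, 0, 0], "turn": [0, 0, 0]}]'

```text
t: 12.47
tool_pos: [0.4717, 0.1435, 0.392]
orientation: [-3.126, -0.31, -0.002]
force: [0.4, 0.0, -0.2]
opening: 0.0415
```

```bash
python3 -c "
from h import *
go(case(.005,-.03,.298),yaw)
c=robot.read_camera('wrist');d=robot.read_camera('side');t=robot.read_camera('top')
for k,q in(('K',(.008,.065)),('B',(.005,-.03)),('Kshut',(.008,.02)),('Bshut',(-.04,-.03))): print(k,proj(c,[case(*q,.143)]),(proj(d,[case(*q,.143)])))
a=np.hstack([c['pixels'],d['pixels']]);cv2.imwrite('pics/f.png',cv2.resize(a,(800,300)))
cv2.imwrite('pics/fw.png',c['pixels'])
cv2.imwrite('pics/fs.png',cv2.resize(d['pixels'][165:275,230:360],None,fx=5,fy=5,interpolation=2)); cv2.imwrite('pics/ft.png',t['pixels'])"
```

```text
t 12.4667 pos [0.4717 0.1435 0.392 ] X ang 0.1979 z [ 0.001  0.    -1.   ] open 0.0415 F [ 0.4  0.  -0.2]
slide shares [ 0.1319 -0.0021  0.2351]
turn shares [ 0.     -0.002   0.0039]
K [[410.56915993 100.11582924]] [[283.93638579 180.68248278]]
B [[395.12080937 258.36805019]] [[298.07554142 200.44797603]]
Kshut [[405.27242514 179.44935433]] [[290.99790296 189.69738353]]
Bshut [[324.48247557 258.2386705 ]] [[281.27780415 204.997319  ]]
```

View pics/fw.png

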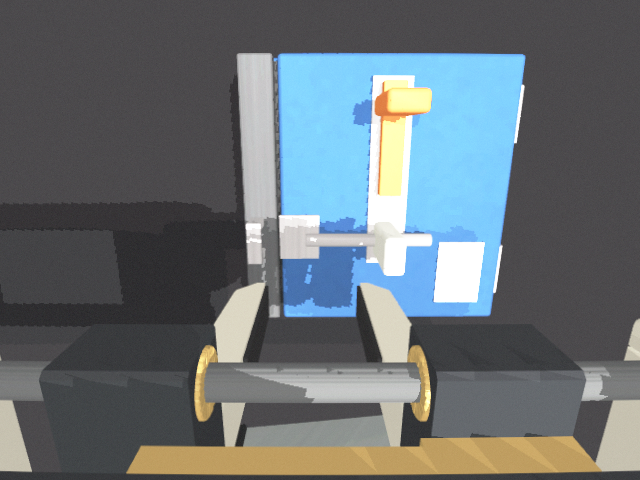

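View pics/f.png

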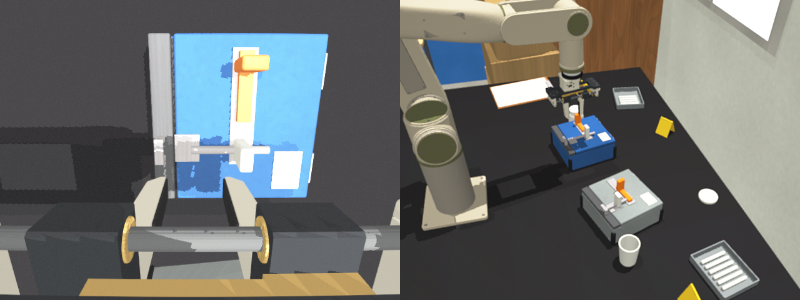

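View pics/fs.png

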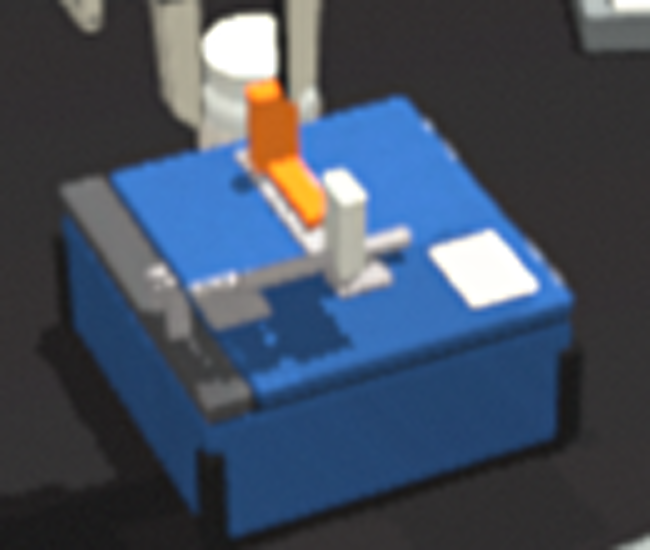

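Both catches sit where fully open predicts. In the wrist view the keeper is at (409,101) against (411,100) predicted, and the bolt at (393,258) against (395,258). The jar and cup are standing and the gripper is clear, so I'm handing in.

```bash
python3 -c "
from plant import robot
print(robot.close_job())"
```

```text
the job is handed in; nothing more can be done
None
```

The blue case is unlatched. I slid the orange keeper to its stop first, then drew the white-tabbed bolt to its stop. I released both, lifted the arm clear and handed the job in at about 12.5 s.

- **Keeper:** it moved about 45 mm, and the push force rose to 17 N with almost no further motion, so it was at its stop.
- **Bolt:** it moved about 45 mm, with about 25 N sideways (33 N total at the wrist) and almost no further motion. The rod end is clear of the staple.
- **Final pictures:** in the wrist view both tabs sit within about 2 px of where fully open should put them. The side view agrees to within about 2 px for both.
- **Bystanders:** the grey case was never approached. The cup and jar are standing in the side view, with no sign of having moved. I saved a last top picture but did not inspect it.
- **Disagreements:** the wrist camera and the top-view fit differed by 2–3 mm on where the tabs were, which is about the stated calibration error. The grasps centred on the tabs anyway. I gripped the bolt tab about 6 mm higher than planned, and it held.

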